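Lay the tall housing down against the scanning stop

TASK

On the scanning bed, tip the tall open-topped housing over onto its side, away from the stop at the right end of the bed; let it down gently all the way with the fingertips instead of letting it fall, without squeezing it hard or lifting its foot off the bed. Then push it along the bed until its underside sits flat against the stop. Leave everything else where it is.

Things in the scene. Friction and masses are not known exactly. Their poses are not given: they have to be found in the camera images.
- housing: The part to be scanned: tall square grey plastic housing, 70 x 70 x 150 mm tall, 0.2 to 0.4 kg, open at the top, black vent slots on the faces towards and away from the robot. Origin: centre of its underside; z up along it to the mouth; x to the stop, y away from the robot. At the start it stands on the bed 15 to 35 mm from the stop, turned from square to it by up to 0.1 rad.
- housing_mouth (a point): centre of the housing's open mouth (62 x 62 mm inside, walls and floor 4 mm, hollow down to the floor), 150 mm from its underside along its z. Fingers reaching in here can both pull it over and hold it back
- housing_mid (a point): centre of the housing, half-way up. Tipped past about 25 degrees the housing falls by itself unless held back
- toe_left (a point): far end (from the robot) of the lower edge the housing tips about (-x face, +y corner of the underside)
- toe_right (a point): near end of the same edge (-x face, -y corner of the underside)
- bed: fixed aluminium scanning bed, a plate 300 (x) x 220 (y) x 6 mm on the table, its top at z = 6 mm. Origin: centre of its underside. x points along it, to the robot's right, to the stop: a grey bar across the right end, its top 51 mm above the table (45 mm above the bed), its working face, looking to the left, at x = +130 mm.
- stop_face (a point): middle of the stop's face, at the level of the bed's top; axes as the bed's
- post: smaller closed square post of the same grey plastic, 45 x 45 x 110 mm, standing beyond the bed's far side; bystander. Origin: centre of its underside
- tape: paper tape roll, 72 mm across, 20 mm high, lying flat just past the bed's left end; bystander. Origin: centre of its underside
- ball_stand: small white reference ball on a steel stem, 28 mm across, 50 mm high, standing on the bed by the stop, near the edge away from the robot; bystander. Origin: centre of its underside
- gauge: steel gauge block 30 x 50 x 20 mm behind the stop; bystander. Origin: centre of its underside
- can: white can, 52 mm across, 150 mm high, standing far to the right; bystander. Origin: centre of its underside
- brush: brush lying far to the right; bystander. Origin: on its underside
- mouse: black round computer mouse, 62 mm across, 34 mm high, far to the left; bystander. Origin: centre of its underside

How it is judged:
On the way:
1. the housing lies on its side on the bed (angle between housing's own z axis and vertical between 1.5 and 1.64 rad and height (world z) of housing_mid below 0.055 m), for 0.2 s.
At the end, for the whole second after the job is handed in: The housing lies at rest on its side on the bed (its long axis within 4 degrees of level), its mouth away from the stop, its underside within 6 mm of the stop's face and square to it within 0.06 rad (3.4 degrees), its axis within 70 mm of the bed's centre line (angle between housing's own z axis and vertical between 1.5 and 1.64 rad and x of housing in the frame of bed between 0.124 and 0.135 m and angle between the z axis of housing and the x axis of bed, either way round below 0.06 rad and y of housing in the frame of bed between -0.07 and 0.07 m and height (world z) of housing_mid between 0.034 and 0.048 m and x of housing_mouth in the frame of bed below 0.05 m and linear speed of housing below 0.02 m/s and angular speed of housing below 0.1 rad/s); the robot touches nothing.
It fails at once if the housing fell or was thrown: it turned faster than 4 rad/s (a drop of its mouth end of some 20 mm onto the bed) (angular speed of housing above 4 rad/s).
It fails at once if the edge the housing tips about (lower edge of the face away from the stop) was lifted more than 20 mm off the bed: lifted, carried, or tipped another way (height (world z) of any of toe_left, toe_right above 0.026 m).
It fails at once if a bystander was moved by more than 20 mm (distance of any of post, tape, ball_stand, gauge, can, brush, mouse from where it was at the start of the episode above 0.02 m).
It fails at once if the fingers pressed or squeezed the housing with over 30 N (contact force between the fingers and housing above 30 N).
It also fails if it takes over 58 s, if anything falls off the work surface, if the arm or the gripper's body presses on something with over 40 N, if the wrist force passes 120 N, or if a joint passes its speed limit or range.

ROBOT

A 6-joint arm with a two-finger parallel gripper is mounted at the origin on the work surface. World frame = base frame: x ahead of the robot, y to its left, z up, the work surface at z = 0. Lengths are in m, angles in rad, forces in N, time in s.
With the tool pointing down it reaches from about 0.3 to 0.775 m from the base axis. Payload 14.6 kg.
Tool frame: the origin (TCP) lies midway between the tips of the shut fingers; the grasp point (between the pads) lies 19 mm behind it; z points along the fingers, y is the direction in which the jaws open and shut (so a half turn about z gives the same grasp; the last joint's range is limited). The gripper opens to 94 mm and grips with 3 to 60 N. Pads are 16 mm wide; open, the fingers measure 119 mm over their backs; the gripper's body (75 mm by 177 mm) begins 78 mm behind the grasp point.
Start: joints at [1.147, 0.3, 1.521, -0, 1.321, -0.067], TCP at [0.192, 0.515, 0.177] pointing down, gripper open.
Joint ranges: [-3.03, 3.03], [-0.79, 2.21], [0.23, 2.52], [-1.04, 4.18], [0, 3.07], [-2.55, 2.55]. Speed limits (rad/s): [2.22, 2.22, 2.57, 3.14, 3.14, 3.14].

INTERFACE

Orientations are given as [roll, pitch, yaw] about the fixed x, y, z axes, in that order (R = Rz(yaw) Ry(pitch) Rx(roll)).
In Python, from station import readout, imaging, job gives the robot as it stands.
- The arm moves only by the tool arm_command, never from a script. Its argument "increments" is a list of rows, each an object with "gripper": the opening, from 0 (shut) to 1 (fully open); "slide": the shift along the world's x, y, z in m, a list of three; "yaw": the turn about the world's z in rad. A call has 1 to 8 rows; each row is the pose to reach, as a shift and turn from the pose commanded when the call began; what a row does not reach only later rows make up. A row lasts 1/8 s, in which the tool goes at most 62.5 mm and 10.7 degrees, less where a joint would pass 70% of its speed; a pose out of reach is approached as far as the arm can. A call with a gripper value outside its range is refused whole. The fingers move at their own pace and stop on an object; "grip_force" is the grip in N (left out, the last holds). Time passes only in rows, so rows that repeat a pose let the fingers close. It gives the time, the measured TCP pose, the force and the opening at its end, in the units of the state.
- readout.get_obs(): the state, without advancing time (a new reading comes with each control period).
- imaging.camera(name): name is "scene" or "top"; returns a dict with "color" (384x512x3 uint8, red, green, blue), "mtx" (3x3 intrinsics, pixels), "rvec" (rotation vector, rad) and "tvec" (3), from world to camera coordinates, as OpenCV has them. Camera axes: x right, y down, z forward; pixel columns grow to the right and rows downward; lengths in m; the calibration is good to about 2 mm. A picture is of the moment at which its call begins. There is no depth.
- job.hand_in(): hands the job in, once; it reports no verdict.
The state is a dict: "time_s": time; "qpos": joint angles; "joint_vel": joint speeds; "tau": joint torques, N m; "ee_pos": TCP position; "eef_rot": TCP orientation; "force": force on the tool from outside, world axes, zero at the start; "moment": the same for the moment, N m; "grip_width": finger opening in m.
Only numpy, scipy, OpenCV 4.12 (cv2) and the standard library are available. Lean on these libraries where they do the work, as an engineer would, in place of code of your own. Each camera call takes 0.05 s, during which the arm holds its last target. There are 200 camera calls.

## Working session

There is one attempt and no reset: what is moved stays moved. The work goes in short steps, Python scripts to look and compute and a tool call to move; the robot and the scene stay as the last step left them, time stands still between calls to the robot, and variables do not carry over. Pictures are saved under pics/ and viewed, about 8 in all and at most 12, crops included, and the job is handed in when it is done.

Besides the shell and the picture viewer there is one more tool, called after "Request:" by a JSON object that holds its "name" and its "arguments". arm_command: Moves the arm, as the interface text tells. Its arguments: {"type":"object","properties":{"increments":{"type":"array","items":{"type":"object","properties":{"gripper":{"type":"number"},"slide":{"type":"array","items":{"type":"number"}},"yaw":{"type":"number"}}}},"grip_force":{"type":"number"}},"required":["increments"]}

```bash
mkdir -p pics; cat > h.py <<'E'
import cv2, numpy as np
from station import readout, imaging, job
def snap(n,name,crop=None,s=1):
    c=imaging.camera(n); im=c["color"][:,:,::-1]
    if crop: x0,y0,x1,y1=crop; im=im[y0:y1,x0:x1]
    cv2.imwrite("pics/"+name,cv2.resize(im,None,fx=s,fy=s,interpolation=cv2.INTER_CUBIC)); return c
def ray(c,uv,z):
    R=cv2.Rodrigues(np.array(c["rvec"],float))[0]; t=np.array(c["tvec"],float).ravel()
    d=R.T@np.linalg.inv(np.array(c["mtx"]))@np.array([uv[0],uv[1],1.]); o=-R.T@t
    return o+d*(z-o[2])/d[2]
def proj(c,P):
    return cv2.projectPoints(np.array(P,float).reshape(-1,3),np.array(c["rvec"],float),np.array(c["tvec"],float),np.array(c["mtx"],float),None)[0].reshape(-1,2)
E
python3 - <<'E'
from h import *
for n in("top","scene"):
    c=snap(n,n+"1.png",s=1.5); print(n,c["mtx"],c["rvec"],c["tvec"])
print(readout.get_obs())
E
```

```text
top [[432.67480175   0.         251.08574793]
 [  0.         432.67480175 193.34980347]
 [  0.           0.           1.        ]] [ 2.22561795 -2.17510388  0.07291026] [-0.01002261  0.53658472  1.53509601]
scene [[422.02565632   0.         253.22275981]
 [  0.         422.02565632 197.25333859]
 [  0.           0.           1.        ]] [ 1.95662073  1.67572091 -0.596701  ] [-0.07347226 -0.3587285   1.71781836]
{'time_s': 0.1, 'qpos': array([ 1.14740117e+00,  3.00403927e-01,  1.52147318e+00, -5.50798318e-05,
        1.32068585e+00, -6.66205950e-02]), 'joint_vel': array([ 0.001917  , -0.00179802, -0.00253004, -0.00023975, -0.00120706,
       -0.00169497]), 'tau': array([ 7.30232823e-04, -5.32642114e+01, -3.53283763e+01,  7.09270779e-02,
        2.34931230e-02, -8.87187275e-05]), 'ee_pos': array([0.19201848, 0.51513433, 0.17656883]), 'eef_rot': array([-3.14062095e+00, -1.13602309e-05,  2.78483174e+00]), 'force': array([-0.26871664,  0.97194802,  0.07712312]), 'moment': array([-0.00135038, -0.03133202,  0.02458159]), 'grip_width': 0.09404568166263526}
```

View pics/top1.png

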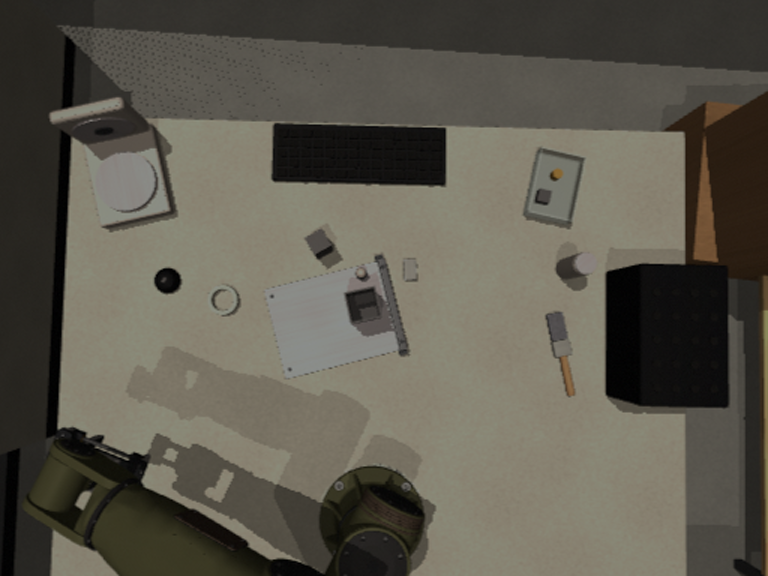

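View pics/scene1.png

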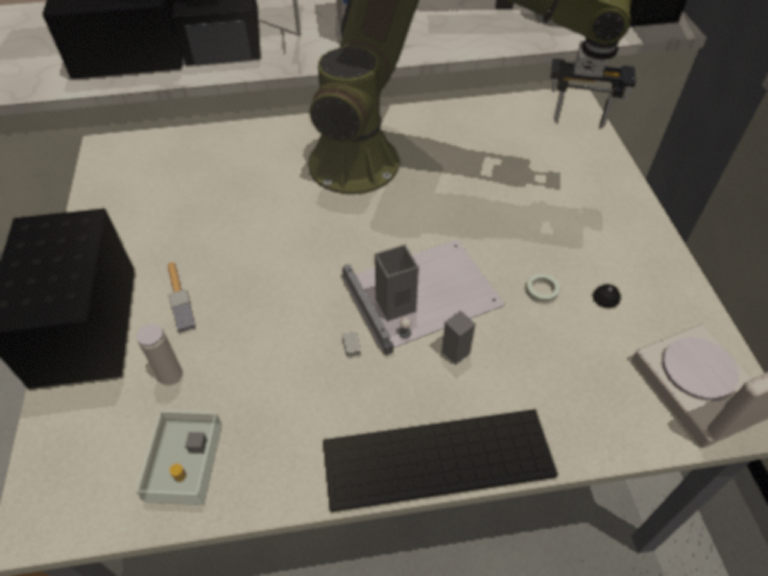

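Top picture: bed corners at about (267,290), (287,377), stop (378,257)–(404,353), housing mouth near (363,305). I'll enlarge both crops.

```bash
python3 - <<'E'
from h import *
snap("top","top2.png",(170,155,290,255),6)
snap("scene","scene2.png",(220,155,340,245),6)
E
```

```text
(no output)
```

View pics/top2.png

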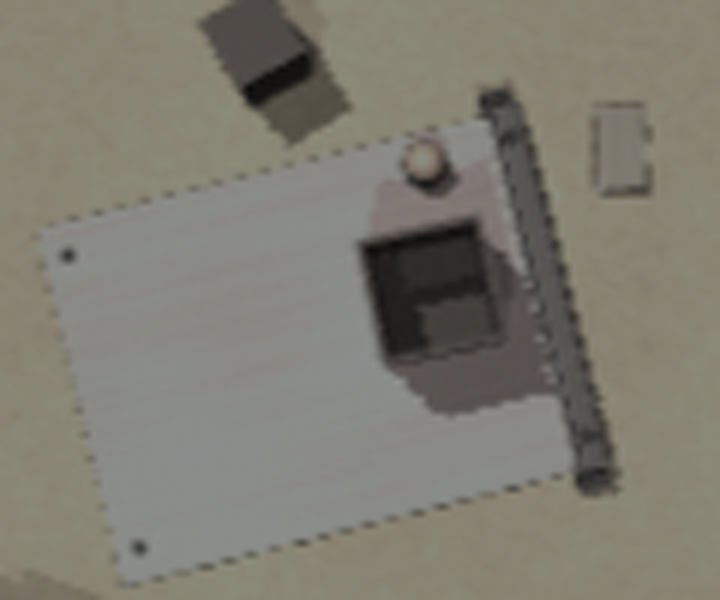

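View pics/scene2.png

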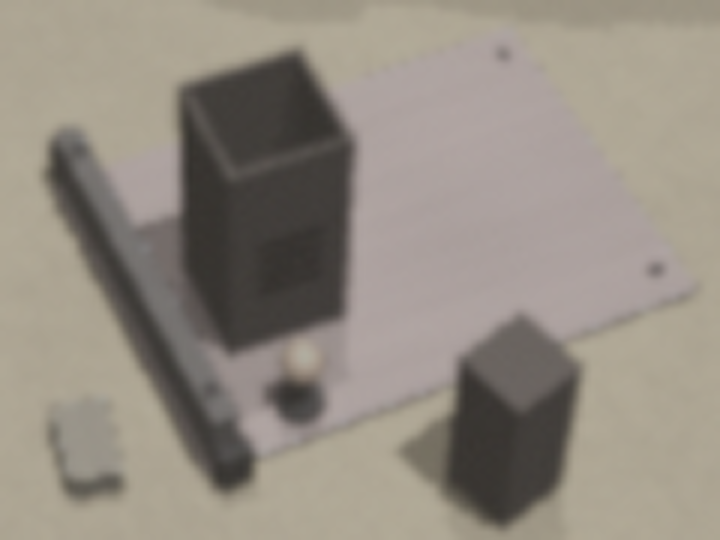

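Top crop: mouth corners (360,240), (478,220), (503,337), (388,363); bed left corners (38,230), (122,585), right near (572,472). Scene crop: mouth corners (182,90), (300,50), (352,142), (232,178); foot corners (232,352), (342,318).

```bash
cat > m.py <<'E'
from h import *
ct=imaging.camera("top"); cs=imaging.camera("scene")
T=lambda u,v,z:ray(ct,(170+(u+.5)/6-.5,155+(v+.5)/6-.5),z)
S=lambda u,v,z:ray(cs,(220+(u+.5)/6-.5,155+(v+.5)/6-.5),z)
E
python3 - <<'E'
from m import *
np.set_printoptions(precision=4,suppress=True)
m=[T(*p,.156) for p in[(360,240),(478,220),(503,337),(388,363)]]
print("mouth top",np.array(m),np.mean(m,0),[np.linalg.norm(m[i]-m[i-1]) for i in range(4)])
m=[S(*p,.156) for p in[(352,142),(232,178),(182,90),(300,50)]]
print("mouth scene",np.array(m),np.mean(m,0),[np.linalg.norm(m[i]-m[i-1]) for i in range(4)])
f=[S(*p,.006) for p in[(342,318),(232,352)]]; print("foot scene",np.array(f))
b=[T(*p,.006) for p in[(38,230),(122,585),(572,472)]]
print("bed top",np.array(b),np.linalg.norm(b[1]-b[0]),np.linalg.norm(b[2]-b[1]))
fit=S(696,290,.006);print("bed farleft scene",fit)
print("screw",T(68,256,.006),T(139,548,.006),"scene",S(655,270,.006),S(503,53,.006))
print("stop top face T",T(497,125,.051),T(578,465,.051),"S", S(122,250,.051),S(215,422,.051))
print("ball",T(425,162,.042),S(302,360,.042),"post top",S(520,362,.11),T(255,40,.11))
for v in (b[2]-b[1],b[0]-b[1]): print(np.arctan2(v[1],v[0]))
E
```

```text
mouth top [[ 0.5234  0.0738  0.156 ]
 [ 0.5358  0.0102  0.156 ]
 [ 0.4727 -0.0048  0.156 ]
 [ 0.4572  0.057   0.156 ]] [0.4973 0.034  0.156 ] [np.float64(0.06829042931022718), np.float64(0.06485234967709054), np.float64(0.06483438602557415), np.float64(0.06373885497354145)]
mouth scene [[ 0.5266  0.0729  0.156 ]
 [ 0.5404  0.0095  0.156 ]
 [ 0.4779 -0.0066  0.156 ]
 [ 0.46    0.0581  0.156 ]] [0.5012 0.0335 0.156 ] [np.float64(0.06823222751858343), np.float64(0.06498092441698276), np.float64(0.06454140323022525), np.float64(0.06709941065236438)]
foot scene [[0.5246 0.0731 0.006 ]
 [0.538  0.0095 0.006 ]]
bed top [[ 0.5324  0.2722  0.006 ]
 [ 0.3222  0.2157  0.006 ]
 [ 0.3951 -0.0506  0.006 ]] 0.2176277645324214 0.276055306665257
bed farleft scene [0.5366 0.2705 0.006 ]
screw [0.5172 0.2538 0.006 ] [0.3443 0.2062 0.006 ] scene [0.5193 0.2518 0.006 ] [0.3442 0.2049 0.006 ]
stop top face T [ 0.5977 -0.0005  0.051 ] [ 0.4009 -0.0519  0.051 ] S [ 0.4936 -0.0436  0.051 ] [ 0.6132 -0.0112  0.051 ]
ball [0.5758 0.0411 0.042 ] [0.5751 0.041  0.042 ] post top [0.6418 0.1369 0.11  ] [0.6368 0.1373 0.11  ]
-1.303705221232737
0.26288798418670756
```

Measured: bed x axis ≈ (0.260,-0.966), bed centre ≈ (0.471,0.098), and housing centre ≈ (0.499,0.034), 26 mm from the stop, about -0.03 rad off square. These fit the given sizes.

Plan: take the housing lightly across its y faces near the mouth, follow the tipping arc while it pivots in the pads, then drag it to the stop.

Request:
{"name": "arm_command", "arguments": {"increments": [{"slide":[0.02,-0.03,0.02],"yaw":-0.1,"gripper":1},{"slide":[0.05,-0.08,0.035],"yaw":-0.25,"gripper":1},{"slide":[0.08,-0.13,0.035],"yaw":-0.4,"gripper":1},{"slide":[0.11,-0.18,0.035],"yaw":-0.55,"gripper":1},{"slide":[0.14,-0.23,0.035],"yaw":-0.7,"gripper":1},{"slide":[0.17,-0.28,0.035],"yaw":-0.85,"gripper":1},{"slide":[0.2,-0.33,0.035],"yaw":-0.95,"gripper":1},{"slide":[0.23,-0.37,0.035],"yaw":-0.95,"gripper":1}], "grip_force": 5}}

```text
time_s: 1.3
ee_pos: [0.4228, 0.1434, 0.2123]
eef_rot: [3.141, -0.0, 1.833]
force: [-0.9, 0.5, 0.4]
grip_width: 0.094
```

Request:
{"name": "arm_command", "arguments": {"increments": [{"slide":[0.025,-0.037,0]},{"slide":[0.05,-0.075,0]},{"slide":[0.07,-0.1,0]},{"slide":[0.077,-0.111,0]},{"slide":[0.077,-0.111,0]},{"slide":[0.077,-0.111,-0.02]},{"slide":[0.077,-0.111,-0.02]}]}}

```text
invalid input
```

```bash
python3 - <<'E'
from h import *
snap("scene","s3.png",(200,80,350,230),4)
o=readout.get_obs();print(o["ee_pos"],o["eef_rot"],o["force"])
E
```

```text
[0.42520152 0.1401602  0.21205502] [3.14102860e+00 1.26799221e-03 1.83175819e+00] [ 0.29153829 -1.37987476 -1.04250549]
```

View pics/s3.png

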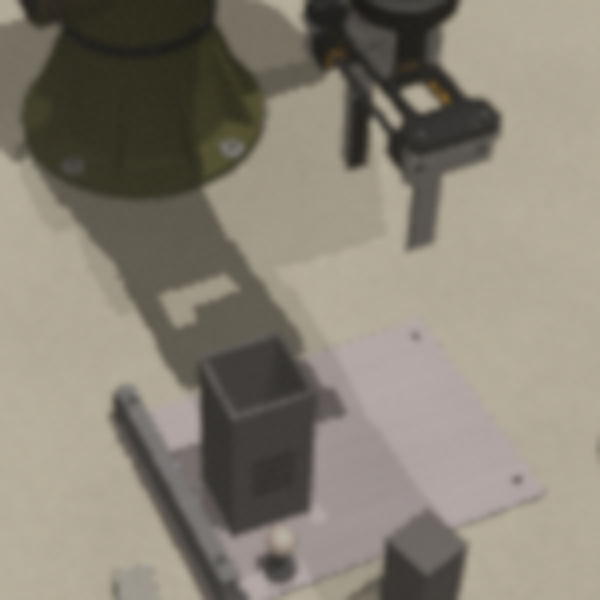

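That picture shows the arm still short of the housing, because the call was refused; the housing is untouched (mouth at about (255,375)). I'll resend with every field filled in.

Request:
{"name": "arm_command", "arguments": {"increments": [{"slide":[0.025,-0.037,0],"yaw":0,"gripper":1},{"slide":[0.05,-0.075,0],"yaw":0,"gripper":1},{"slide":[0.07,-0.1,0],"yaw":0,"gripper":1},{"slide":[0.077,-0.111,0],"yaw":0,"gripper":1},{"slide":[0.077,-0.111,0],"yaw":0,"gripper":1},{"slide":[0.077,-0.111,0],"yaw":0,"gripper":1},{"slide":[0.077,-0.111,-0.02],"yaw":0,"gripper":1},{"slide":[0.077,-0.111,-0.02],"yaw":0,"gripper":1}], "grip_force": 5}}

```text
time_s: 2.35
ee_pos: [0.4982, 0.0352, 0.1913]
eef_rot: [-3.14, -0.001, 1.836]
force: [0.3, -0.3, -1.0]
grip_width: 0.0939
```

```bash
python3 - <<'E'
from h import *
c=snap("scene","s4.png",(200,80,350,230),4)
o=readout.get_obs();print(o["time_s"],o["ee_pos"],o["eef_rot"],o["force"])
E
```

```text
2.4 [0.49868988 0.03500293 0.19224915] [-3.14110284e+00 -1.63284988e-04  1.83573944e+00] [ 0.13618814 -0.57903656 -0.17600711]
```

View pics/s4.png

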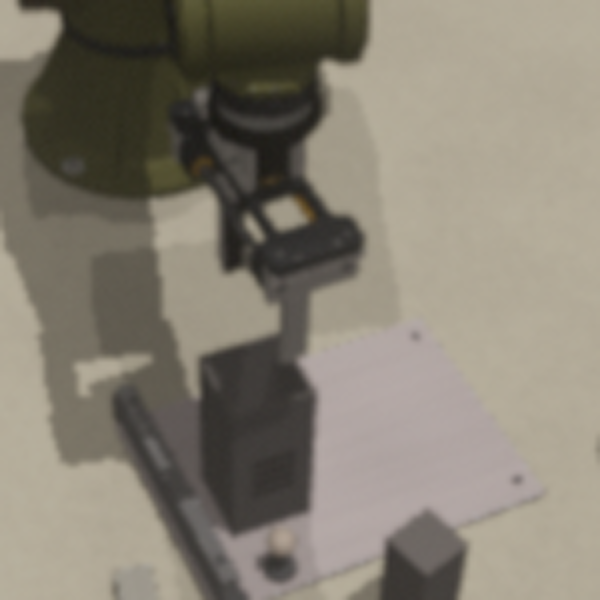

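The gripper is over the mouth and square to it, far fingertip at (292,362). Descending with the force in view.

Request:
{"name": "arm_command", "arguments": {"increments": [{"slide":[0,0,-0.012],"yaw":0,"gripper":1},{"slide":[0,0,-0.024],"yaw":0,"gripper":1},{"slide":[0,0,-0.036],"yaw":0,"gripper":1},{"slide":[0,0,-0.045],"yaw":0,"gripper":1},{"slide":[0,0,-0.045],"yaw":0,"gripper":1}], "grip_force": 5}}

```text
time_s: 3.02
ee_pos: [0.4988, 0.0343, 0.1463]
eef_rot: [-3.14, -0.0, 1.835]
force: [0.1, -0.2, -0.5]
grip_width: 0.0938
```

Request:
{"name": "arm_command", "arguments": {"increments": [{"slide":[0,0,-0.01],"yaw":0,"gripper":1},{"slide":[0,0,-0.02],"yaw":0,"gripper":1},{"slide":[0,0,-0.03],"yaw":0,"gripper":1},{"slide":[0,0,-0.03],"yaw":0,"gripper":0.8},{"slide":[0,0,-0.03],"yaw":0,"gripper":0.75},{"slide":[0,0,-0.03],"yaw":0,"gripper":0.7},{"slide":[0,0,-0.03],"yaw":0,"gripper":0.65},{"slide":[0,0,-0.03],"yaw":0,"gripper":0.6}], "grip_force": 5}}

```text
time_s: 4.03
ee_pos: [0.4993, 0.0344, 0.1174]
eef_rot: [3.141, 0.0, 1.835]
force: [1.0, 0.5, 2.1]
grip_width: 0.0699
```

```bash
python3 - <<'E'
from h import *
c=snap("scene","s5.png",(200,80,350,230),4)
o=readout.get_obs();print(o["time_s"],o["ee_pos"],o["eef_rot"],o["force"],o["grip_width"])
E
```

```text
4.075 [0.49933979 0.03436712 0.11736734] [3.14083573e+00 1.89359010e-04 1.83478509e+00] [ 0.85026435 -0.04203902  3.87452955] 0.06975246425502216
```

View pics/s5.png

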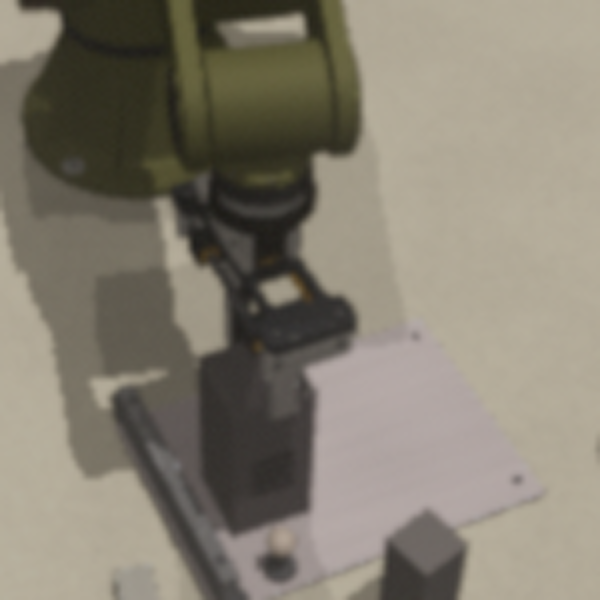

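Gripped at 69.9 mm (housing 70 mm), with low forces. The far pad is flat on the upper face at about (285,390). Computing the tipping arc.

```bash
python3 - <<'E'
import numpy as np
h=.130; d=np.radians; P=lambda t:np.array([-.035+.035*np.cos(d(t))-h*np.sin(d(t)), .035*np.sin(d(t))+h*np.cos(d(t))-h])
for a in (0,24,48,72):
    for k in range(1,9):
        t=min(a+3*k,90)
        x,z=P(t)-P(a); print(t,np.round([x*.260,-x*.966,z],4))
E
```

```text
3 [-0.0018  0.0066  0.0017]
6 [-0.0036  0.0133  0.0029]
9 [-0.0054  0.0201  0.0039]
12 [-0.0072  0.0268  0.0044]
15 [-0.0091  0.0337  0.0046]
18 [-0.0109  0.0405  0.0045]
21 [-0.0127  0.0472  0.0039]
24 [-0.0145  0.054   0.003 ]
27 [-0.0018  0.0067 -0.0013]
30 [-0.0036  0.0133 -0.0029]
33 [-0.0053  0.0198 -0.0049]
36 [-0.0071  0.0263 -0.0073]
39 [-0.0088  0.0326 -0.0099]
42 [-0.0104  0.0387 -0.013 ]
45 [-0.012   0.0447 -0.0163]
48 [-0.0136  0.0505 -0.02  ]
51 [-0.0015  0.0056 -0.004 ]
54 [-0.003   0.011  -0.0083]
57 [-0.0044  0.0162 -0.0128]
60 [-0.0057  0.0211 -0.0177]
63 [-0.007   0.0258 -0.0228]
66 [-0.0081  0.0303 -0.0281]
69 [-0.0093  0.0344 -0.0337]
72 [-0.0103  0.0383 -0.0395]
75 [-0.001   0.0036 -0.006 ]
78 [-0.0018  0.0068 -0.0122]
81 [-0.0026  0.0098 -0.0186]
84 [-0.0033  0.0124 -0.0251]
87 [-0.0039  0.0147 -0.0317]
90 [-0.0045  0.0166 -0.0385]
90 [-0.0045  0.0166 -0.0385]
90 [-0.0045  0.0166 -0.0385]
```

Request:
{"name": "arm_command", "arguments": {"increments": [{"slide":[-0.002,0.007,0.0015],"yaw":0,"gripper":0.6},{"slide":[-0.0035,0.0135,0.003],"yaw":0,"gripper":0.6},{"slide":[-0.0055,0.02,0.004],"yaw":0,"gripper":0.6},{"slide":[-0.007,0.027,0.0045],"yaw":0,"gripper":0.6},{"slide":[-0.009,0.0335,0.0045],"yaw":0,"gripper":0.6},{"slide":[-0.011,0.0405,0.0045],"yaw":0,"gripper":0.6},{"slide":[-0.0125,0.047,0.004],"yaw":0,"gripper":0.6},{"slide":[-0.0145,0.054,0.003],"yaw":0,"gripper":0.6}], "grip_force": 5}}

```text
time_s: 5.08
ee_pos: [0.4845, 0.0888, 0.12]
eef_rot: [3.142, 0.0, 1.835]
force: [-0.3, 0.8, -3.0]
grip_width: 0.0701
```

```bash
python3 - <<'E'
from h import *
c=snap("scene","s6.png",(200,80,350,230),4)
o=readout.get_obs();print(o["time_s"],o["ee_pos"],o["eef_rot"],o["force"],o["grip_width"])
E
```

```text
5.125 [0.48421932 0.08937938 0.11981809] [-3.14133731e+00 -2.45754185e-04  1.83508196e+00] [-0.63741     0.33614938 -2.11965196] 0.07013366166180664
```

View pics/s6.png

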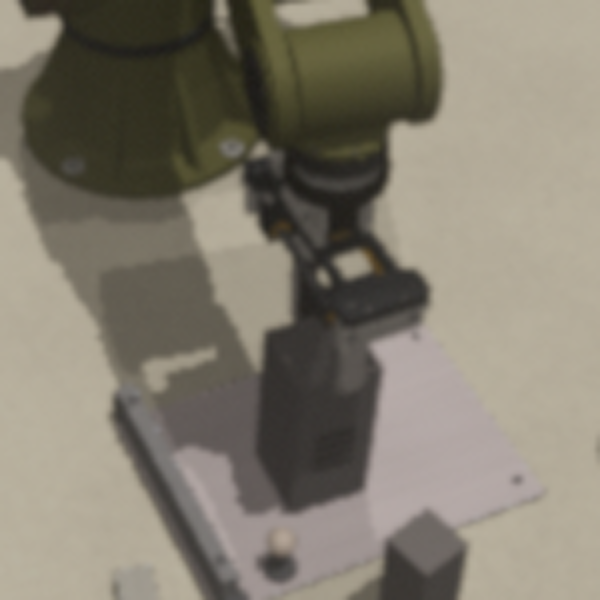

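The picture shows the housing still upright and shifted along the bed (foot corner now about (285,510)). The pads held it rigid, and the z force of -3 N is about its whole weight, so it was carried about 3 mm up, well under the 20 mm limit.

I'll set it down and open. Then I'll regrip lighter, with only the fingertips, near the upper -x corner, so that it tips about the toe more readily.

Request:
{"name": "arm_command", "arguments": {"increments": [{"slide":[0,0,-0.001],"yaw":0,"gripper":0.6},{"slide":[0,0,-0.002],"yaw":0,"gripper":0.6},{"slide":[0,0,-0.003],"yaw":0,"gripper":0.6},{"slide":[0,0,-0.0035],"yaw":0,"gripper":0.6},{"slide":[0,0,-0.0035],"yaw":0,"gripper":0.6}], "grip_force": 3}}

```text
time_s: 5.75
ee_pos: [0.4848, 0.0882, 0.1169]
eef_rot: [3.141, 0.0, 1.835]
force: [-0.1, -1.8, 4.9]
grip_width: 0.0699
```

Request:
{"name": "arm_command", "arguments": {"increments": [{"slide":[0,0,0],"yaw":0,"gripper":0.85},{"slide":[0,0,0],"yaw":0,"gripper":0.9},{"slide":[0,0,0],"yaw":0,"gripper":1},{"slide":[0,0,0],"yaw":0,"gripper":1},{"slide":[0,0,0.01],"yaw":0,"gripper":1},{"slide":[-0.003,0.011,0.025],"yaw":0,"gripper":1},{"slide":[-0.0055,0.021,0.025],"yaw":0,"gripper":1},{"slide":[-0.0055,0.021,0.025],"yaw":0,"gripper":1}], "grip_force": 3}}

```text
time_s: 6.75
ee_pos: [0.4788, 0.1102, 0.1416]
eef_rot: [3.141, -0.0, 1.836]
force: [-0.0, -0.0, -0.0]
grip_width: 0.0937
```

```bash
python3 - <<'E'
from h import *
c=snap("scene","s7.png",(240,120,340,220),6)
o=readout.get_obs();print(o["time_s"],o["ee_pos"],o["eef_rot"],o["force"],o["grip_width"])
E
```

```text
6.8 [0.47882653 0.10981703 0.14136684] [-3.14130100e+00 -1.61583646e-05  1.83582074e+00] [ 0.70267205 -0.08936374 -0.80205482] 0.09378360274782808
```

View pics/s7.png

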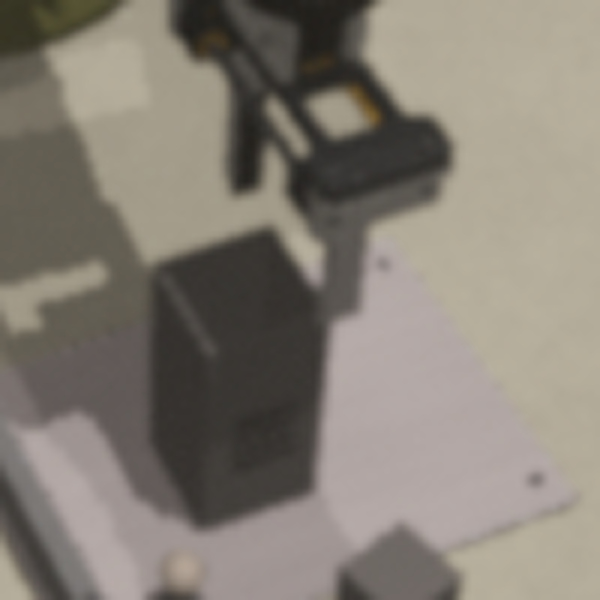

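Housing upright: foot corners (205,528), (315,490); mouth corners (155,270), (272,230), (327,308), (212,355).

```bash
python3 - <<'E'
from h import *
np.set_printoptions(precision=4,suppress=True)
c=imaging.camera("scene")
S=lambda u,v,z:ray(c,(240+(u+.5)/6-.5,120+(v+.5)/6-.5),z)
C=np.array([.471,.098]);e=np.array([.260,-.966]);n=np.array([.966,.260])
B=lambda p:[round(float((p[:2]-C)@e),4),round(float((p[:2]-C)@n),4)]
m=[S(*p,.156) for p in[(155,270),(272,230),(327,308),(212,355)]]
print([B(p) for p in m],B(np.mean(m,0)),np.mean(m,0))
print([B(S(*p,.006)) for p in[(205,528),(315,490)]])
print("tool",B(np.array([.4788,.1101])))
E
```

```text
[[0.0505, -0.0199], [-0.0174, -0.0206], [-0.0186, 0.0403], [0.0487, 0.0449]] [0.0158, 0.0112] [0.4859 0.0856 0.156 ]
[[0.0466, 0.0415], [-0.0208, 0.0426]]
tool [-0.0097, 0.0107]
```

Housing centre now at bed x ≈ 0.0145, y ≈ 0.011; the tool is 24 mm towards its -x face, as intended. Closing lightly, and computing the new arc with a slight downward bias.

Request:
{"name": "arm_command", "arguments": {"increments": [{"slide":[0,0,0],"yaw":0,"gripper":0.8},{"slide":[0,0,0],"yaw":0,"gripper":0.75},{"slide":[0,0,0],"yaw":0,"gripper":0.72},{"slide":[0,0,0],"yaw":0,"gripper":0.7},{"slide":[0,0,0],"yaw":0,"gripper":0.7}], "grip_force": 3}}

```text
time_s: 7.48
ee_pos: [0.4791, 0.1094, 0.1415]
eef_rot: [-3.142, -0.0, 1.835]
force: [-0.0, -0.3, 0.1]
grip_width: 0.0657
```

```bash
python3 - <<'E'
import numpy as np
h=.1426;a=.011; d=np.radians
def P(t):
    r=d(t); return np.array([a*(np.cos(r)-1)-h*np.sin(r), a*np.sin(r)+h*(np.cos(r)-1)-.003*min(1,t/10)])
for s in (0,20,44,68):
    for k in range(1,9):
        t=min(s+(2.5 if s==0 else 3)*k,90)
        x,z=P(t)-P(s); print(t,np.round([x*.260,-x*.966,z],4))
E
```

```text
2.5 [-0.0016  0.006  -0.0004]
5.0 [-0.0032  0.012  -0.0011]
7.5 [-0.0049  0.0181 -0.002 ]
10.0 [-0.0065  0.0241 -0.0033]
12.5 [-0.0081  0.0301 -0.004 ]
15.0 [-0.0097  0.036  -0.005 ]
17.5 [-0.0113  0.0419 -0.0063]
20.0 [-0.0129  0.0478 -0.0078]
23 [-0.0019  0.0069 -0.0022]
26 [-0.0037  0.0137 -0.0048]
29 [-0.0055  0.0204 -0.0077]
32 [-0.0072  0.0269 -0.011 ]
35 [-0.0089  0.0332 -0.0146]
38 [-0.0106  0.0393 -0.0186]
41 [-0.0122  0.0452 -0.0229]
44 [-0.0137  0.0509 -0.0275]
47 [-0.0015  0.0055 -0.0049]
50 [-0.0029  0.0106 -0.0101]
53 [-0.0042  0.0156 -0.0156]
56 [-0.0054  0.0202 -0.0214]
59 [-0.0066  0.0246 -0.0273]
62 [-0.0077  0.0286 -0.0336]
65 [-0.0087  0.0323 -0.04  ]
68 [-0.0096  0.0357 -0.0466]
71 [-0.0008  0.003  -0.0068]
74 [-0.0015  0.0057 -0.0137]
77 [-0.0022  0.0081 -0.0208]
80 [-0.0027  0.0101 -0.028 ]
83 [-0.0031  0.0117 -0.0353]
86 [-0.0035  0.0129 -0.0427]
89 [-0.0037  0.0138 -0.0501]
90 [-0.0038  0.014  -0.0526]
```

The opening reads 65.7 mm, less than the 70 mm housing, so the fingers aren't on it as expected. I'll check with a look.

```bash
python3 - <<'E'
from h import *
c=snap("scene","a.png",(250,120,320,220),6)
t=snap("top","b.png",(190,155,260,255),6)
a=cv2.imread("pics/a.png");b=cv2.imread("pics/b.png");im=np.hstack([a,b])[:,:800]
cv2.imwrite("pics/s8.png",cv2.convertScaleAbs(im,alpha=1.6))
p=np.array([.4791,.1095,.1415])
n=np.array([.966,.26,0]);e=np.array([.26,-.966,0])
for s in(1,-1):print(proj(c,p+s*.033*n),proj(t,p+s*.033*n))
E
```

```text
[[291.52924469 175.79749211]] [[216.15459947 198.28168993]]
[[282.09686353 161.54650304]] [[220.87512597 217.85584302]]
```

View pics/s8.png

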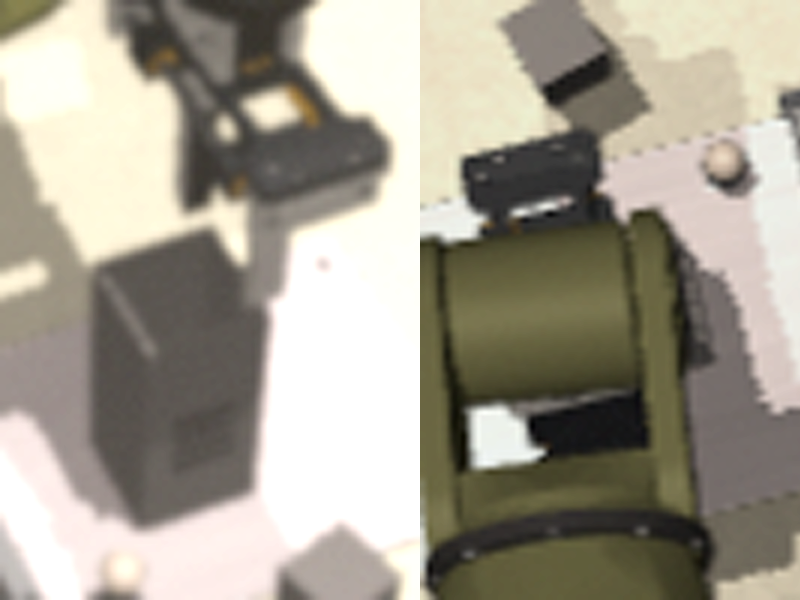

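```bash
python3 - <<'E'
from h import *
np.set_printoptions(precision=1,suppress=True)
c=imaging.camera("scene")
n=np.array([.966,.26,0]);e=np.array([.26,-.966,0])
for nm,p,w,ob in [("s4",(.4987,.035,.192),.047,(200+293/4,80+364/4)),("s5",(.4993,.0344,.1174),.035,(200+286/4,80+415/4)),("s7",(.4788,.1098,.1414),.047,(240+343/6,120+318/6)),("s8",(.4791,.1095,.1415),.033,(250+258/6,120+305/6))]:
    print(nm,ob,[proj(c,np.array(p)+(w+.004)*n+[0,0,dz])[0] for dz in(0,.01,.02,.03)])
E
```

```text
s4 (273.25, 171.0) [array([271.7, 176.6]), array([271.8, 174.4]), array([271.9, 172.1]), array([272. , 169.7])]
s5 (271.5, 183.75) [array([269.4, 190.1]), array([269.4, 188. ]), array([269.5, 185.9]), array([269.5, 183.8])]
s7 (297.1666666666667, 173.0) [array([294.3, 179.8]), array([294.5, 177.6]), array([294.7, 175.4]), array([294.9, 173.2])]
s8 (293.0, 170.83333333333334) [array([292.1, 176.7]), array([292.3, 174.5]), array([292.5, 172.4]), array([292.7, 170.1])]
```

The images show that when the fingers are open their tips sit about 25 mm above the TCP. So here they had closed above the rim, and the first grip was already fingertip-only. I'll open, shift 9 mm towards +x, go 24.5 mm down and close with 3 N.

Request:
{"name": "arm_command", "arguments": {"increments": [{"slide":[0,0,0],"yaw":0,"gripper":1},{"slide":[0.0023,-0.0087,0],"yaw":0,"gripper":1},{"slide":[0.0023,-0.0087,0],"yaw":0,"gripper":1},{"slide":[0.0023,-0.0087,0],"yaw":0,"gripper":1},{"slide":[0.0023,-0.0087,-0.01],"yaw":0,"gripper":1},{"slide":[0.0023,-0.0087,-0.02],"yaw":0,"gripper":1},{"slide":[0.0023,-0.0087,-0.0245],"yaw":0,"gripper":1},{"slide":[0.0023,-0.0087,-0.0245],"yaw":0,"gripper":1}], "grip_force": 3}}

```text
time_s: 8.62
ee_pos: [0.4812, 0.1007, 0.1166]
eef_rot: [-3.141, -0.0, 1.835]
force: [1.2, -0.1, 0.5]
grip_width: 0.0944
```

Request:
{"name": "arm_command", "arguments": {"increments": [{"slide":[0,0,0],"yaw":0,"gripper":0.8},{"slide":[0,0,0],"yaw":0,"gripper":0.75},{"slide":[0,0,0],"yaw":0,"gripper":0.72},{"slide":[0,0,0],"yaw":0,"gripper":0.7},{"slide":[0,0,0],"yaw":0,"gripper":0.7}], "grip_force": 3}}

```text
time_s: 9.25
ee_pos: [0.4815, 0.1006, 0.1172]
eef_rot: [3.141, 0.0, 1.835]
force: [-0.9, 0.1, 3.2]
grip_width: 0.0699
```

Request:
{"name": "arm_command", "arguments": {"increments": [{"slide":[-0.0015,0.006,-0.001],"yaw":0,"gripper":0.7},{"slide":[-0.003,0.012,-0.002],"yaw":0,"gripper":0.7},{"slide":[-0.005,0.018,-0.003],"yaw":0,"gripper":0.7},{"slide":[-0.0065,0.024,-0.004],"yaw":0,"gripper":0.7},{"slide":[-0.008,0.03,-0.005],"yaw":0,"gripper":0.7},{"slide":[-0.0095,0.036,-0.006],"yaw":0,"gripper":0.7}], "grip_force": 3}}

```text
time_s: 10.0
ee_pos: [0.4717, 0.1371, 0.1109]
eef_rot: [-3.141, -0.0, 1.835]
force: [0.1, 0.2, 2.4]
grip_width: 0.0698
```

```bash
python3 - <<'E'
from h import *
c=snap("scene","s9.png",(240,120,340,220),6)
im=cv2.imread("pics/s9.png");cv2.imwrite("pics/s9.png",cv2.convertScaleAbs(im,alpha=1.6))
o=readout.get_obs();print(o["time_s"],o["ee_pos"],o["eef_rot"],o["force"],o["grip_width"])
E
```

```text
10.05 [0.47155797 0.13757307 0.11079361] [-3.14130953e+00 -2.48782465e-04  1.83506678e+00] [-0.8139918   1.5647939   3.53953588] 0.0699051744609313
```

View pics/s9.png

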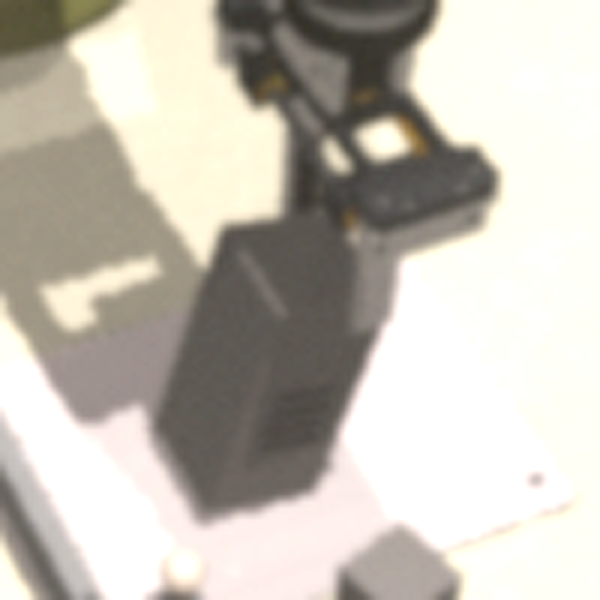

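The housing is tipping properly: about 15° over, with the foot edge still at (205,520)–(315,490), and pressed slightly onto the bed. Continuing, with 5 N so it holds past balance.

Request:
{"name": "arm_command", "arguments": {"increments": [{"slide":[-0.0016,0.006,-0.0013],"yaw":0,"gripper":0.7},{"slide":[-0.003,0.012,-0.003],"yaw":0,"gripper":0.7},{"slide":[-0.005,0.0187,-0.005],"yaw":0,"gripper":0.7},{"slide":[-0.007,0.0255,-0.0076],"yaw":0,"gripper":0.7},{"slide":[-0.0087,0.032,-0.0105],"yaw":0,"gripper":0.7},{"slide":[-0.0104,0.0387,-0.0138],"yaw":0,"gripper":0.7},{"slide":[-0.012,0.045,-0.0174],"yaw":0,"gripper":0.7},{"slide":[-0.0138,0.051,-0.0214],"yaw":0,"gripper":0.7}], "grip_force": 5}}

```text
time_s: 11.05
ee_pos: [0.458, 0.1881, 0.0893]
eef_rot: [3.142, -0.0, 1.835]
force: [-0.0, 2.0, 3.3]
grip_width: 0.0697
```

```bash
cat > fit.py <<'E'
# fit tilt of housing by its silhouette: project a box at (toe x, tilt) and compare with dark mask
from h import *
from scipy.optimize import minimize
C=np.array([.471,.098]);e=np.array([.260,-.966,0]);n=np.array([.966,.260,0]);z=np.array([0,0,1.])
def box(c,toe,y,th):
    b=np.array([*C,.006])+toe*e+y*n
    ax=np.cos(th)*e+np.sin(th)*z; az=-np.sin(th)*e+np.cos(th)*z
    P=[b+i*.07*ax+k*.15*az+j*.035*n for i in(0,1) for k in(0,1) for j in(-1,1)]
    return cv2.convexHull(proj(c,P).astype(np.float32))
def fit(th0,show=None):
    c=imaging.camera("scene"); im=cv2.cvtColor(c["color"],cv2.COLOR_RGB2GRAY)
    g=cv2.resize(im,None,fx=3,fy=3,interpolation=cv2.INTER_CUBIC)
    mask=(g<75)
    def cost(p):
        m=np.zeros(g.shape,np.uint8); cv2.fillConvexPoly(m,np.int32(np.round(box(c,*p)*3*16+16)),1,shift=4)
        ring=cv2.dilate(m,np.ones((15,15)))-m
        return (ring.astype(bool)&mask).sum()*1.+ (m.astype(bool)&~mask).sum()*1.
    best=min(((cost((t,y,a)),t,y,a) for t in np.arange(-.04,.0,.004) for y in(.005,.011,.017) for a in th0+np.arange(-.4,.41,.05)))
    r=minimize(cost,best[1:],method="Nelder-Mead",options=dict(initial_simplex=[best[1:]]+[np.array(best[1:])+d for d in np.diag([.003,.003,.05])]))
    o=readout.get_obs(); print("toe,y,tilt",np.round(r.x,3),"deg",round(np.degrees(r.x[2]),1),"cost",r.fun,o["time_s"],o["ee_pos"].round(4),o["force"].round(1),o["grip_width"].round(4))
E
python3 -c "
from fit import *
fit(.65)"
```

```text
Traceback (most recent call last):
  File "fit.py", line 20, in fit
    o=readout.get_obs(); print("toe,y,tilt",np.round(r.x,3),"deg",round(np.degrees(r.x[2]),1),"cost",r.fun,o["time_s"],o["ee_pos"].round(4),o["force"].round(1),o["grip_width"].round(4))
                                                                                                                                                                ^^^^^^^^^^^^^^^^^^^^^
AttributeError: 'float' object has no attribute 'round'
```

```bash
sed -i 's/,o\["grip_width"\].round(4)//' fit.py; python3 -c "
from fit import *
fit(.65)"
```

```text
toe,y,tilt [-0.04   0.009  0.397] deg 22.8 cost 2605.0 11.15 [0.4578 0.1882 0.0892] [0.6 1.4 1.2]
```

```bash
cat > fit2.py <<'E'
from fit import *
# housing pixels = grey with low chroma, darker than bed; use visible +y face and +x face outline: edges of gradient
def land(ths,toes,ys=(.009,.013),s="scene",T=70):
    c=imaging.camera(s); g=cv2.resize(cv2.cvtColor(c["color"],cv2.COLOR_RGB2GRAY),None,fx=3,fy=3,interpolation=cv2.INTER_CUBIC)
    gx=cv2.GaussianBlur(g.astype(np.float32),(0,0),2); G=np.hypot(cv2.Sobel(gx,5,1,0),cv2.Sobel(gx,5,0,1)); G=np.minimum(G,60)
    out=[]
    for a in ths:
        best=(-1,)
        for t in toes:
            for y in ys:
                b=np.array([*C,.006])+t*e+y*n; ax=np.cos(a)*e+np.sin(a)*z; az=-np.sin(a)*e+np.cos(a)*z
                V=lambda i,k,j:b+i*.07*ax+k*.15*az+j*.035*n
                E=[((0,0,1),(0,.85,1)),((0,0,1),(1,0,1)),((1,0,1),(1,0,-1)),((1,0,-1),(1,1,-1)),((1,1,-1),(1,1,1)),((1,1,1),(1,0,1))]
                v=0
                for p,q in E:
                    L=proj(c,np.linspace(V(*p),V(*q),30))*3+1
                    v+=np.mean([cv2.remap(G,L.astype(np.float32)[None],None,cv2.INTER_LINEAR)])
                if v>best[0]: best=(v,t,y)
        out.append((round(float(np.degrees(a))),[round(float(x),3) for x in best]))
    out.sort(key=lambda r:-r[1][0]); print(out[:7])
E
python3 -c "
from fit2 import *
land(np.radians(np.arange(10,60,2)),np.arange(-.07,.01,.002),(.005,.009,.013))"
```

```text
[(20, [189.658, -0.02, 0.013]), (10, [187.241, -0.024, 0.009]), (22, [186.018, -0.016, 0.013]), (12, [183.824, -0.024, 0.009]), (36, [181.42, -0.022, 0.009]), (38, [181.322, -0.02, 0.009]), (14, [180.203, -0.02, 0.009])]
```

```bash
python3 -c "
from h import *
snap('scene','s10.png',(240,120,340,220),6)
im=cv2.imread('pics/s10.png');cv2.imwrite('pics/s10.png',cv2.convertScaleAbs(im,alpha=1.7))"
```

```text
(no output)
```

View pics/s10.png

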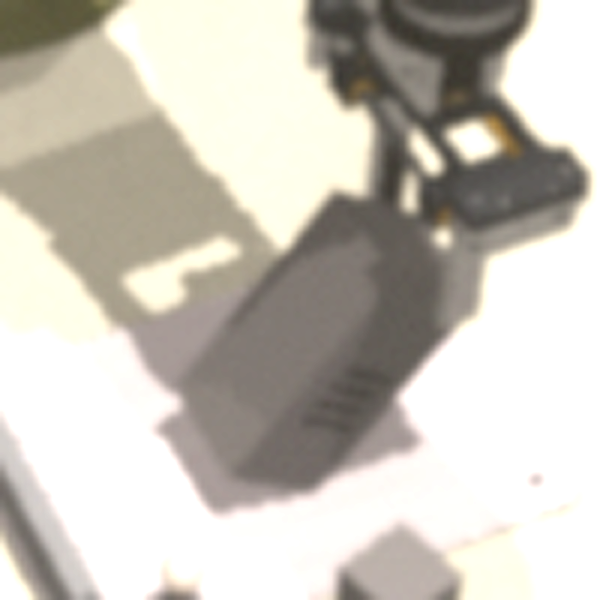

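It leans about 38°, toe edge still at about (315,490) and pads on the upper -x corner, matching the arc. Carrying on along it.

Request:
{"name": "arm_command", "arguments": {"increments": [{"slide":[-0.0016,0.006,-0.0043],"yaw":0,"gripper":0.7},{"slide":[-0.003,0.0116,-0.009],"yaw":0,"gripper":0.7},{"slide":[-0.0046,0.017,-0.0138],"yaw":0,"gripper":0.7},{"slide":[-0.006,0.022,-0.019],"yaw":0,"gripper":0.7},{"slide":[-0.0073,0.027,-0.0245],"yaw":0,"gripper":0.7},{"slide":[-0.0085,0.0318,-0.03],"yaw":0,"gripper":0.7},{"slide":[-0.0097,0.036,-0.036],"yaw":0,"gripper":0.7},{"slide":[-0.0108,0.04,-0.0425],"yaw":0,"gripper":0.7}], "grip_force": 5}}

```text
time_s: 12.25
ee_pos: [0.4472, 0.228, 0.0467]
eef_rot: [3.142, -0.0, 1.835]
force: [-1.0, 2.6, 2.4]
grip_width: 0.0697
```

```bash
python3 -c "
from fit2 import *
land(np.radians(np.arange(30,91,2)),np.arange(-.07,.01,.002),(.005,.009,.013))
o=readout.get_obs();print(o['ee_pos'],o['force'],o['moment'])"
```

```text
[(64, [206.518, -0.02, 0.009]), (62, [205.816, -0.022, 0.009]), (58, [205.085, -0.024, 0.013]), (60, [202.214, -0.022, 0.009]), (66, [201.199, -0.018, 0.009]), (30, [199.725, -0.026, 0.013]), (56, [198.58, -0.026, 0.013])]
[0.44679219 0.22808563 0.04594223] [0.17925769 1.75879536 0.38311337] [ 0.22671191 -0.18064806  0.12050422]
```

Fit: 62–64°, toe fixed at -0.02. Continuing to about 83°, then smaller steps with the force watched.

Request:
{"name": "arm_command", "arguments": {"increments": [{"slide":[-0.001,0.0037,-0.0064],"yaw":0,"gripper":0.7},{"slide":[-0.002,0.007,-0.013],"yaw":0,"gripper":0.7},{"slide":[-0.0027,0.01,-0.0198],"yaw":0,"gripper":0.7},{"slide":[-0.0034,0.0128,-0.0267],"yaw":0,"gripper":0.7},{"slide":[-0.004,0.015,-0.0338],"yaw":0,"gripper":0.7},{"slide":[-0.0046,0.017,-0.041],"yaw":0,"gripper":0.7},{"slide":[-0.005,0.0188,-0.048],"yaw":0,"gripper":0.7}], "grip_force": 5}}

```text
time_s: 13.18
ee_pos: [0.4423, 0.2465, -0.0014]
eef_rot: [-3.141, 0.0, 1.835]
force: [-0.3, 1.3, 0.4]
grip_width: 0.0698
```

```bash
python3 -c "
from fit2 import *
land(np.radians(np.arange(60,92,1)),np.arange(-.07,.01,.002),(.005,.009,.013))
o=readout.get_obs();print(o['ee_pos'],o['force'],o['moment'])"
```

```text
[(83, [216.302, -0.016, 0.009]), (84, [215.949, -0.014, 0.009]), (85, [214.876, -0.014, 0.009]), (82, [212.468, -0.018, 0.009]), (81, [209.155, -0.018, 0.009]), (86, [208.642, -0.014, 0.005]), (80, [208.265, -0.018, 0.013])]
[ 0.44185188  0.24645158 -0.00215567] [ 0.14329714  0.19754016 -0.85416433] [ 0.02856131 -0.1037537   0.15736223]
```

Request:
{"name": "arm_command", "arguments": {"increments": [{"slide":[-0.0002,0.001,-0.003],"yaw":0,"gripper":0.7},{"slide":[-0.0003,0.0015,-0.006],"yaw":0,"gripper":0.7},{"slide":[-0.0005,0.002,-0.009],"yaw":0,"gripper":0.7},{"slide":[-0.0005,0.002,-0.009],"yaw":0,"gripper":0.7}], "grip_force": 5}}

```text
time_s: 13.72
ee_pos: [0.4417, 0.2484, -0.0101]
eef_rot: [-3.141, 0.0, 1.835]
force: [-1.1, -0.1, -1.6]
grip_width: 0.0698
```

Request:
{"name": "arm_command", "arguments": {"increments": [{"slide":[0,0,-0.002],"yaw":0,"gripper":0.7},{"slide":[0,0,-0.004],"yaw":0,"gripper":0.7},{"slide":[0,0,-0.004],"yaw":0,"gripper":0.7}], "grip_force": 5}}

```text
time_s: 14.1
ee_pos: [0.4418, 0.2484, -0.014]
eef_rot: [-3.141, 0.0, 1.835]
force: [0.6, -0.9, -1.3]
grip_width: 0.07
```

```bash
python3 -c "
from fit2 import *
land(np.radians(np.arange(76,96,1)),np.arange(-.07,.01,.002),(.005,.009,.013))
o=readout.get_obs();print(o['ee_pos'],o['force'],o['moment'])"
```

```text
[(89, [219.138, -0.012, 0.009]), (90, [218.964, -0.012, 0.009]), (92, [217.832, -0.01, 0.005]), (88, [217.334, -0.014, 0.009]), (91, [216.547, -0.01, 0.005]), (93, [212.85, -0.01, 0.005]), (87, [212.638, -0.014, 0.009])]
[ 0.4417544   0.24833585 -0.01399814] [-0.19805915  0.55537901 -2.20737044] [ 0.11000774 -0.0121244   0.07733704]
```

Request:
{"name": "arm_command", "arguments": {"increments": [{"slide":[0,0,-0.001],"yaw":0,"gripper":0.7},{"slide":[0,0,-0.002],"yaw":0,"gripper":0.7},{"slide":[0,0,-0.002],"yaw":0,"gripper":0.7}], "grip_force": 5}}

```text
time_s: 14.52
ee_pos: [0.4418, 0.2484, -0.0159]
eef_rot: [-3.142, 0.0, 1.835]
force: [0.9, 1.8, -0.4]
grip_width: 0.0703
```

Request:
{"name": "arm_command", "arguments": {"increments": [{"slide":[0,0,-0.001],"yaw":0,"gripper":0.7},{"slide":[0,0,-0.002],"yaw":0,"gripper":0.7},{"slide":[0,0,-0.002],"yaw":0,"gripper":0.7}], "grip_force": 5}}

```text
time_s: 14.9
ee_pos: [0.4419, 0.2485, -0.0178]
eef_rot: [3.141, -0.0, 1.835]
force: [-1.0, 1.8, 2.9]
grip_width: 0.0698
```

The housing is now down and pressed flat on the bed (+2.9 N). I'll release, go up 20 mm so the tips clear the bed, move 30 mm inward and regrip lightly to slide it to the stop.

Request:
{"name": "arm_command", "arguments": {"increments": [{"slide":[0,0,0.001],"yaw":0,"gripper":0.8},{"slide":[0,0,0.001],"yaw":0,"gripper":0.9},{"slide":[0,0,0.001],"yaw":0,"gripper":1},{"slide":[0,0,0.001],"yaw":0,"gripper":1},{"slide":[0,0,0.01],"yaw":0,"gripper":1},{"slide":[0,0,0.022],"yaw":0,"gripper":1},{"slide":[0.0039,-0.0145,0.022],"yaw":0,"gripper":1},{"slide":[0.0078,-0.029,0.022],"yaw":0,"gripper":1}], "grip_force": 5}}

```text
time_s: 15.9
ee_pos: [0.4498, 0.2183, 0.0042]
eef_rot: [3.141, 0.0, 1.835]
force: [-0.9, -0.4, -0.5]
grip_width: 0.094
```

```bash
python3 -c "
from fit2 import *
land(np.radians(np.arange(80,96,1)),np.arange(-.04,.01,.001),(.005,.008,.011,.014))
land(np.radians(np.arange(80,96,1)),np.arange(-.04,.01,.001),(.005,.008,.011,.014),'top')"
```

```text
[(82, [209.227, 0.001, 0.014]), (83, [209.208, 0.002, 0.014]), (81, [207.312, 0.001, 0.014]), (84, [206.03, 0.003, 0.014]), (80, [204.017, 0.0, 0.014]), (87, [203.695, 0.008, 0.011]), (88, [202.762, 0.009, 0.011])]
[(80, [183.923, -0.016, 0.008]), (91, [183.69, -0.015, 0.011]), (90, [183.303, -0.016, 0.011]), (89, [182.848, -0.017, 0.011]), (92, [182.714, -0.014, 0.011]), (81, [182.004, -0.015, 0.008]), (83, [181.957, -0.018, 0.008])]
```

Request:
{"name": "arm_command", "arguments": {"increments": [{"slide":[0,0,0],"yaw":0,"gripper":0.82},{"slide":[0,0,0],"yaw":0,"gripper":0.77},{"slide":[0,0,0],"yaw":0,"gripper":0.73},{"slide":[0,0,0],"yaw":0,"gripper":0.7},{"slide":[0,0,0],"yaw":0,"gripper":0.7}], "grip_force": 5}}

```text
time_s: 16.62
ee_pos: [0.4495, 0.2196, 0.0041]
eef_rot: [-3.141, -0.0, 1.835]
force: [0.3, 1.1, -1.1]
grip_width: 0.0701
```

Gripped at 70.1 mm. Sliding 112 mm towards the stop; that stays short of it for any of the fits.

Request:
{"name": "arm_command", "arguments": {"increments": [{"slide":[0.0036,-0.0135,0],"yaw":0,"gripper":0.7},{"slide":[0.0073,-0.027,0],"yaw":0,"gripper":0.7},{"slide":[0.0109,-0.0405,0],"yaw":0,"gripper":0.7},{"slide":[0.0145,-0.054,0],"yaw":0,"gripper":0.7},{"slide":[0.0182,-0.0675,0],"yaw":0,"gripper":0.7},{"slide":[0.0218,-0.081,0],"yaw":0,"gripper":0.7},{"slide":[0.0254,-0.0945,0],"yaw":0,"gripper":0.7},{"slide":[0.0291,-0.108,0],"yaw":0,"gripper":0.7}], "grip_force": 5}}

```text
time_s: 17.62
ee_pos: [0.4789, 0.1106, 0.0041]
eef_rot: [-3.142, -0.0, 1.835]
force: [-0.5, -0.4, -1.4]
grip_width: 0.0696
```

```bash
python3 -c "
from fit2 import *
T=np.arange(.07,.14,.001);Y=(.002,.005,.008,.011,.014,.017)
A=np.radians(np.arange(84,96,1))
land(A,T,Y); land(A,T,Y,'top')
o=readout.get_obs();print(o['ee_pos'],o['force'])"
```

```text
[(86, [208.214, 0.114, 0.011]), (87, [207.854, 0.115, 0.011]), (84, [207.821, 0.112, 0.014]), (85, [207.114, 0.113, 0.014]), (88, [205.733, 0.116, 0.011]), (89, [203.82, 0.118, 0.011]), (91, [203.467, 0.12, 0.008])]
[(95, [214.941, 0.128, 0.011]), (94, [214.888, 0.127, 0.011]), (93, [214.772, 0.126, 0.011]), (92, [214.475, 0.126, 0.011]), (91, [213.656, 0.125, 0.011]), (90, [212.731, 0.124, 0.011]), (89, [211.859, 0.123, 0.011])]
[0.47905821 0.11023987 0.00413646] [-0.27985951  0.15448711 -1.57175679]
```

Request:
{"name": "arm_command", "arguments": {"increments": [{"slide":[0.0008,-0.003,0],"yaw":0,"gripper":0.7},{"slide":[0.0016,-0.006,0],"yaw":0,"gripper":0.7},{"slide":[0.0024,-0.009,0],"yaw":0,"gripper":0.7},{"slide":[0.0032,-0.012,0],"yaw":0,"gripper":0.7}], "grip_force": 5}}

```text
time_s: 18.23
ee_pos: [0.4819, 0.0994, 0.0042]
eef_rot: [3.142, -0.0, 1.835]
force: [-1.6, 0.7, -1.3]
grip_width: 0.0698
```

Request:
{"name": "arm_command", "arguments": {"increments": [{"slide":[0.0008,-0.003,0],"yaw":0,"gripper":0.7},{"slide":[0.0016,-0.006,0],"yaw":0,"gripper":0.7},{"slide":[0.0024,-0.009,0],"yaw":0,"gripper":0.7},{"slide":[0.0032,-0.012,0],"yaw":0,"gripper":0.7}], "grip_force": 5}}

```text
time_s: 18.73
ee_pos: [0.4852, 0.0873, 0.0042]
eef_rot: [3.142, 0.0, 1.835]
force: [0.1, 0.1, -0.4]
grip_width: 0.0701
```

Request:
{"name": "arm_command", "arguments": {"increments": [{"slide":[0.0008,-0.003,0],"yaw":0,"gripper":0.7},{"slide":[0.0016,-0.006,0],"yaw":0,"gripper":0.7},{"slide":[0.0024,-0.009,0],"yaw":0,"gripper":0.7},{"slide":[0.0024,-0.009,0],"yaw":0,"gripper":0.7}], "grip_force": 5}}

```text
time_s: 19.23
ee_pos: [0.487, 0.0786, 0.004]
eef_rot: [-3.141, -0.001, 1.835]
force: [-1.6, 3.2, -0.7]
grip_width: 0.0701
```

Request:
{"name": "arm_command", "arguments": {"increments": [{"slide":[0.0008,-0.003,0],"yaw":0,"gripper":0.7},{"slide":[0.0016,-0.006,0],"yaw":0,"gripper":0.7},{"slide":[0.0024,-0.009,0],"yaw":0,"gripper":0.7},{"slide":[0.0024,-0.009,0],"yaw":0,"gripper":0.7}], "grip_force": 5}}

```text
time_s: 19.73
ee_pos: [0.4894, 0.0696, 0.0039]
eef_rot: [-3.141, -0.001, 1.835]
force: [-3.4, 3.2, -0.5]
grip_width: 0.0698
```

Steady contact with the stop (about 3–4.5 N along -x, pads slipping). Release, go up and away, and check.

Request:
{"name": "arm_command", "arguments": {"increments": [{"slide":[0,0,0],"yaw":0,"gripper":0.8},{"slide":[0,0,0],"yaw":0,"gripper":0.9},{"slide":[0,0,0],"yaw":0,"gripper":1},{"slide":[0,0,0],"yaw":0,"gripper":1},{"slide":[0,0,0.04],"yaw":0,"gripper":1},{"slide":[0,0,0.09],"yaw":0,"gripper":1},{"slide":[0,0,0.14],"yaw":0,"gripper":1},{"slide":[0,0,0.19],"yaw":0,"gripper":1}], "grip_force": 5}}

```text
time_s: 20.72
ee_pos: [0.4897, 0.0694, 0.1959]
eef_rot: [3.141, 0.0, 1.835]
force: [0.2, 0.2, -0.4]
grip_width: 0.0944
```

Request:
{"name": "arm_command", "arguments": {"increments": [{"slide":[-0.025,0.04,0],"yaw":0,"gripper":1},{"slide":[-0.05,0.08,0],"yaw":0,"gripper":1},{"slide":[-0.08,0.12,0],"yaw":0,"gripper":1},{"slide":[-0.11,0.17,0],"yaw":0,"gripper":1},{"slide":[-0.14,0.22,0],"yaw":0,"gripper":1},{"slide":[-0.17,0.27,0],"yaw":0,"gripper":1},{"slide":[-0.2,0.32,0],"yaw":0,"gripper":1},{"slide":[-0.2,0.32,0],"yaw":0,"gripper":1}], "grip_force": 5}}

```text
time_s: 21.72
ee_pos: [0.2879, 0.3916, 0.1939]
eef_rot: [-3.141, -0.0, 1.839]
force: [0.6, 0.3, -0.7]
grip_width: 0.0938
```

```bash
python3 - <<'E'
from fit2 import *
# free planar fit (x,y,yaw) of the lying box in both cameras, arm clear
from scipy.optimize import minimize
def edges(p):
    x,y,w=p; ax=np.cos(w)*e+np.sin(w)*n; ay=-np.sin(w)*e+np.cos(w)*n
    b=np.array([*C,.006])+x*e+y*n
    return lambda i,j,k:b-i*.15*ax+j*.035*ay+k*.07*z
for s in("top","scene"):
    c=imaging.camera(s); g=cv2.resize(cv2.cvtColor(c["color"],cv2.COLOR_RGB2GRAY),None,fx=3,fy=3,interpolation=cv2.INTER_CUBIC)
    b=cv2.GaussianBlur(g.astype(np.float32),(0,0),2.5); G=np.minimum(np.hypot(cv2.Sobel(b,5,1,0),cv2.Sobel(b,5,0,1)),60)
    E=[((0,-1,1),(1,-1,1)),((0,1,1),(1,1,1)),((0,-1,1),(0,1,1)),((1,-1,1),(1,1,1))]
    E+= [((0,1,0),(1,1,0)),((1,1,0),(1,1,1))] if s=="scene" else []
    def cost(p):
        V=edges(p); return -sum(cv2.remap(G,(proj(c,np.linspace(V(*a),V(*d),40))*3+1).astype(np.float32)[None],None,cv2.INTER_LINEAR).mean() for a,d in E)
    best=min((cost((x,y,w)),x,y,w) for x in np.arange(.10,.142,.003) for y in np.arange(-.01,.03,.003) for w in np.arange(-.1,.11,.02))
    r=minimize(cost,best[1:],method="Nelder-Mead",options=dict(initial_simplex=[best[1:]]+[np.array(best[1:])+d for d in np.diag([.002,.002,.015])]))
    print(s,r.x.round(4),round(r.fun,1))
o=readout.get_obs();print(o["time_s"],o["ee_pos"],o["force"],o["joint_vel"].round(3))
snap("top","end_top.png",(170,155,290,255),6)
E
```

```text
top [0.1287 0.0082 0.007 ] -140.0
scene [0.1289 0.0103 0.0056] -299.5
21.825 [0.28969213 0.38939058 0.19396515] [ 1.17782559 -0.54287382  0.63638482] [-0.038 -0.011  0.007 -0.001 -0.    -0.005]
```

```bash
python3 -c "
from h import *
print(job.hand_in())"
```

```text
the job is handed in; nothing more can be done
None
```

The housing is lying on its side against the stop with its mouth facing away, and I handed the job in at about 22 s; no verdict was reported.

- **Tipping:** I gripped it near the mouth with 3–5 N, followed the tipping arc and pressed it flat on the bed. I then slid it along until the stop pushed back with about 3–4.5 N, released it and moved the arm away.
- **First try failed:** on the first tipping try the housing did not tip. It was carried upright about 55 mm along the bed and lifted about 3 mm, within the 20 mm limit. I set it down and regripped nearer its upper left corner.
- **Missed grip:** one regrip closed above the rim, because the open fingertips sit about 25 mm above the TCP. I lowered the gripper and gripped again.
- **Final position:** with the arm clear, separate fits from the two cameras agree, using my own measurement of the bed.

| Check | Top camera | Scene camera | Required |
|---|---|---|---|
| Underside x in the bed frame (m) | 0.1287 | 0.1289 | 0.124–0.135 |
| y in the bed frame (m) | 0.008 | 0.010 | -0.07 to 0.07 |
| Off square to the stop (rad) | 0.007 | 0.006 | below 0.06 |

- **Fits that disagreed:** some edge fits made while the gripper was in view were ambiguous or disagreed by up to about 20 mm. I did not rely on those.
- **Not checked:** these final fits assume the housing lies flat; I did not fit its tilt again once the arm was clear. The 12-picture limit blocked a last look, so I did not confirm by eye that nothing else moved. By the commanded path the arm stayed clear of everything else.

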